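# Find the shaft's flat and hold the screw collar on it

## Robot

A 7-joint arm with a two-finger parallel gripper is mounted at the origin on a cart in front of the work surface, level with it; the furniture and walls round the work are solid. World frame = base frame: x ahead of the robot, y to its left, z up, the work surface at z = 0. Lengths are in m, angles in rad, forces in N, time in s.
With the tool pointing down it reaches from about 0.4 to 0.85 m from the base axis. Payload 4.5 kg.
Tool frame: the origin (TCP) lies at the very end of the fingers, on their centre line; the grasp point (between the pads) lies 19 mm behind it (hold_point_z is the y of the grasp point in the tool frame, in m); y points along the fingers, z is the direction in which the jaws open and shut, and the axes are right-handed (so a half turn about y gives the same grasp; the last joint's range is limited). The gripper opens to 85 mm and grips with 20 to 120 N. Pads are 22 mm wide; open, the fingers measure 114 mm over their backs; the gripper's body (76 mm by 85 mm) begins 54 mm behind the grasp point. The pads swing forward as they close: fully open they stand 13 mm farther back than shut.
Start: joints at [1.295, 0.689, -0.195, 1.565, 0.157, 0.902, -0.215], TCP at [0.191, -0.595, 0.231] pointing down, gripper open.
Joint ranges: [-3.01, 3.01], [-0.46, 2.08], [-1.47, 1.51], [0.13, 2.56], [-1, 4.14], [0.04, 2.09], [-2.66, 2.66]. Speed limits (rad/s): [2.57, 2.57, 3.14, 3.14, 3.14, 3.14, 3.14].

## Interface

Orientations are given as a unit quaternion [w, x, y, z].
In Python, from cell import * gives the robot as it stands.
- The arm moves only by the tool send_rows, never from a script. Its argument "targets" is a list of rows, each a list of 7 numbers: the shift along the tool's x, y, z each as a share of 0.02 m, from -1 to 1, then the turn, a rotation vector about the tool's x, y, z each as a share of 0.12 rad, from -1 to 1, then the finger opening in mm, from 0 to 85.4. In form: [[x, y, z, rx, ry, rz, jaw], ...]. A call has exactly 8 rows; each row shifts and turns the pose as measured when the row begins, along the tool's axes as they then stand; what a row does not reach is not made up. A row lasts 1/8 s, in which the tool goes at most 62.5 mm and 10.7 degrees, less where a joint would pass 70% of its speed; a pose out of reach is approached as far as the arm can. A call with a number of a shift or a turn outside -1 to 1 is refused whole. A call with a gripper value outside its range is refused whole. The fingers move at their own pace and stop on an object; "grip_force" is the grip in N (left out, the last holds). Time passes only in rows, so rows that do not move let the fingers close, or fill a call up. It gives the time, the measured TCP pose, the force and the opening at its end, in the units of the state.
- read_state(): the state, without advancing time (a new reading comes with each control period).
- read_camera(name): name is "scene" or "top" or "wrist"; returns the picture (400x640x3 uint8, blue, green, red); there is no depth.
- get_calibration(name): a dict with "mtx" (3x3 intrinsics, pixels), "k1" (the pictures are not rectified: a ray, as slopes to the right and down, at radius r is drawn at 1 + k1 r^2 times it, then the intrinsics apply), "pose" (4x4, takes a point from camera to world coordinates); the wrist camera has in their place "mount" (4x4, takes a point from camera to tool coordinates, whose origin is the TCP and whose axes are the tool frame's). Camera axes: x right, y down, z forward; pixel columns grow to the right and rows downward; lengths in m; the calibration is good to about 2 mm. A picture is of the moment at which its call begins: read the wrist's pose just before it. get_calibration takes no time and is no camera call.
- hand_in(): hands the job in, once; it reports no verdict.
Trained networks look in the newest picture that a camera, given by its name, has taken for a name from the list of things; names that differ only in an ending like _2 or _b are one class to them, and where a whole thing is asked for, a point or a joint stands for the part that bears it (a point fixed in the world has none). Each returns a list of dicts, best first, with "conf" (0 to 1); they miss things now and then, are a little off and sometimes report something else, mostly with a low value. They report only what shows in the picture. A call takes as long as a camera call. They do not tell look-alikes from the thing itself.
- search_frame(target, camera): "centre" ([x, y, z] in m, in world coordinates, good to about 4 mm: the middle of the surface that is visible of it).
- pinpoint(target, camera): "centre" ([x, y, z] in m, in world coordinates, good to about 4 mm: a listed point, or the origin of a listed thing).
The state is a dict: "time_s": time; "q": joint angles; "dq": joint speeds; "joint_torque": joint torques, N m; "position": TCP position; "tool_rot": TCP orientation; "ft_force": force on the tool from outside, world axes, zero at the start; "ft_torque": the same for the moment, N m; "opening": finger opening in m.
Only numpy, scipy, OpenCV 4.12 (cv2) and the standard library are available. Lean on these libraries where they do the work, as an engineer would, in place of code of your own. Each camera call takes 0.05 s, during which the arm holds its last target.

## Task

On the carousel drive, thread the plain spacer ring down the upright shaft fully home on the boss and let it go, and turn the shaft by pinching it until your fingers feel that one of its two flats faces the front of the drive (the side with the controls). Then lower the screw collar, its screw to the front, fully home on the spacer: the screw's point stands out into the bore, so it passes only over a flat; never force it. Finish while still gripping the collar there and pressing it lightly down for a colleague with the hex key, and leave the other things on the bench alone.

Things in the scene. Friction and masses are not known exactly. Their poses are not given: they have to be found in the camera images.
- drive: Fixed carousel drive: low white housing, deck 48 mm above the worktop, grey sloping console (knob, display, switch) along its front. Origin on the shaft's axis at worktop level; x axis to the BACK (front is -x, marked by a black line on the deck), z up; turned up to 0.4 rad either way. Reaches 97 mm before the axis, 65 mm behind it, 67 mm to each side.
- boss_top (a point): Centre of the top of the round boss in the middle of the deck, the spacer's seat: 34 mm across, 54 mm above the worktop. The shaft stands up from it.
- shaft_tip (a point): Centre of the top end of the upright steel shaft, 106 mm above the worktop; fixed, does not turn with it. Shaft 20 mm in diameter, tip chamfered 2.5 mm. It turns about z without end against a drag of 0.05 N m and stays where it is left. Its angle is not reported: at the start the nearest flat is at least 50 degrees from facing the front.
- flat_mid (a point): Point on the shaft's axis at mid-height of its two opposite parallel flats, which run from 68 mm above the worktop to the tip; fixed, does not turn. 12 mm across the flats; each is 16 mm wide, its edges on the 20 mm circle. A parallel pinch d rad off square on them reads 20*cos(0.927 - d) mm (12 mm at d = 0, 16 at 0.28, 19 at 0.61), 20 mm beyond d = 0.93.
- spacer_mid (a point): Centre (half-way up) of the plain spacer: loose steel ring, 36 mm outside, 22 mm bore, 16 mm high, 80 g, no screw; lies flat on the worktop left or right of the drive. z axis along the bore. Fully home on the boss this point is 62 mm above the worktop, the spacer's top 70 mm.
- collar_mid (a point): Centre (half-way up) of the screw collar: loose steel ring, 44 mm outside, 22 mm bore, 18 mm high, 160 g; lies flat on the other side of the drive. z axis along the bore; -x towards its dark cap screw. The screw's 6 mm thick point stands 4 mm into the bore (7 mm from the centre), so it goes down only over a flat, within about 15 degrees. Fully home: 79 mm above the worktop.
- collar_screw (a point): Centre of the outer end of the collar's screw head (9 mm across, stands 6 mm out of the collar's side, half-way up), 28 mm from the collar's axis. At the start it points roughly towards the robot.
- hex_key: Bystander: loose dark L-shaped hex key, 110 x 30 mm, 5 mm thick, lying before the drive to the robot's right. Origin at the middle of its long arm, on the worktop.
- timer_at (a point): Bystander: loose white timer, 62 x 62 x 18 mm, before the drive; point at its centre.
- petri_at (a point): Bystander: loose petri dish, 62 mm across, 14 mm high, before the drive to the left; point on its axis, 9 mm up.
- vial_at (a point): Bystander: loose glass vial with screw cap, 24 mm across, 54 mm high, behind and to the left of the drive; point on its axis, 9 mm up.
Things that resemble listed ones, but are neither listed nor needed, are in the scene too. What is shaped like the part that bears collar_mid but orange or red is not meant.

How it is judged:
On the way:
1. the spacer is threaded fully home on the boss and let go (z of spacer_mid in the frame of drive between 0.06 and 0.0637 m and horizontal distance between spacer_mid and shaft_tip below 0.003 m and angle between spacer_mid's own z axis and vertical below 0.08 rad and contact force between the fingers and spacer below 0.1 N), for 0.2 s.
At the end, for the whole second after the job is handed in: Spacer home on the boss and collar home on the spacer (heights within 2 mm, within 3.5 mm of the axis, level), screw to the front within 16 degrees; the fingers hold the collar (over 3 N), press it on the spacer with over 2.5 N, keep still and do not touch the spacer (z of spacer_mid in the frame of drive between 0.06 and 0.0637 m and horizontal distance between spacer_mid and shaft_tip below 0.003 m and angle between each of spacer_mid, collar_mid's own z axis and vertical below 0.08 rad and z of collar_mid in the frame of drive between 0.077 and 0.0806 m and horizontal distance between collar_mid and shaft_tip below 0.0035 m and y of collar_screw in the frame of drive between -0.008 and 0.008 m and x of collar_screw in the frame of drive below -0.02 m and contact force between the fingers and collar above 3 N and contact force between collar and spacer above 2.5 N and contact force between the fingers and spacer below 0.5 N and linear speed of collar below 0.02 m/s); the arm keeps its last pose, push and grip.
It fails at once if the collar or spacer is forced down with more than 60 N (contact force between collar and spacer above 60 N or contact force between any of collar, spacer and drive above 60 N).
It fails at once if the timer is pushed more than 30 mm away (distance of timer_at from where it was at the start of the episode above 0.03 m).
It fails at once if the vial is pushed more than 30 mm away (distance of vial_at from where it was at the start of the episode above 0.03 m).
It fails at once if the petri is pushed more than 30 mm away (distance of petri_at from where it was at the start of the episode above 0.03 m).
It fails at once if the key is pushed more than 30 mm away (distance of hex_key from where it was at the start of the episode above 0.03 m).
It also fails if it takes over 72 s, if anything falls off the work surface, if the arm or the gripper's body presses on something with over 40 N, if the wrist force passes 120 N, or if a joint passes its speed limit or range.

## Working session

There is one attempt and no reset: what is moved stays moved. The work goes in short steps, Python scripts to look and compute and a tool call to move; the robot and the scene stay as the last step left them, time stands still between calls to the robot, and variables do not carry over. Pictures are saved under pics/ and viewed, and the job is handed in when it is done.

Besides the shell and the picture viewer there is one more tool, called after "Emit:" in YAML: its name, and indented under it one key for each argument. send_rows: Moves the arm, as the interface text tells. Its arguments: {"type":"object","properties":{"targets":{"type":"array","items":{"type":"array","items":{"type":"number"}}},"grip_force":{"type":"number"}},"required":["targets"]}

```bash
ls; mkdir -p pics; python3 - <<'E'
from cell import *
import cv2
s=read_state(); print(s)
for n in ["scene","top","wrist"]:
    im=read_camera(n); cv2.imwrite(f"pics/{n}0.png",im)
    c=get_calibration(n); print(n,c)
for t in ["drive","shaft_tip","spacer_mid","collar_mid","collar_screw","hex_key","timer_at","petri_at","vial_at","boss_top"]:
    for cam in ["top","scene"]:
        r=pinpoint(t,cam); print(t,cam,[( [round(x,4) for x in d["centre"]],round(d["conf"],2)) for d in r])
E
```

```text
pics
{'time_s': 0.0, 'q': array([ 1.29483214,  0.68999521, -0.19450333,  1.56635516,  0.15731129,
        0.90253058, -0.21511299]), 'dq': array([ 4.91422378e-04,  6.73847061e-05, -3.59139954e-04,  1.11167552e-03,
        4.01684483e-04,  1.39364597e-03,  2.09831600e-05]), 'joint_torque': array([ 3.68853910e-05, -5.39616787e+01, -1.26654122e+00, -1.58542353e+01,
        9.14524921e-03,  9.61496233e-03, -1.61686762e-05]), 'position': array([ 0.19025905, -0.59463878,  0.23047383]), 'tool_rot': array([ 0.10894789, -0.1092637 ,  0.69928964, -0.69798697]), 'ft_force': array([ 0.18600719,  0.49052619, -0.86855478]), 'ft_torque': array([ 0.03823976, -0.05979174, -0.00055819]), 'opening': 0.08548621937259993}
scene {'mtx': array([[369.85772429,   0.        , 318.61157012],
       [  0.        , 369.85772429, 196.75582549],
       [  0.        ,   0.        ,   1.        ]]), 'k1': 0.01486475235003121, 'pose': array([[-0.77456744, -0.43999261,  0.45436966,  0.09162734],
       [-0.63229204,  0.55669053, -0.53879721,  0.4814749 ],
       [-0.0158765 , -0.70462909, -0.70939818,  0.71131104],
  
[... 1918 characters left out ...]
9, 0.0081], 0.66), ([0.4407, -0.2388, 0.0099], 0.65), ([0.6056, 0.0276, 0.0527], 0.56), ([0.3719, -0.1587, 0.0007], 0.38)]
hex_key scene [([0.4419, -0.2373, 0.0077], 0.7), ([0.3724, -0.1577, -0.0042], 0.55)]
timer_at top [([0.3653, 0.0232, 0.0065], 0.85)]
timer_at scene [([0.3746, 0.0203, 0.0087], 0.74)]
petri_at top [([0.3674, 0.1441, 0.0063], 0.76)]
petri_at scene [([0.3623, 0.1449, 0.0091], 0.98), ([0.6069, 0.0241, 0.0888], 0.48), ([0.3679, -0.1586, -0.003], 0.26)]
vial_at top [([0.6414, 0.2779, 0.0067], 0.49)]
vial_at scene [([0.6443, 0.2783, 0.0099], 0.78)]
boss_top top [([0.3657, 0.1427, 0.0075], 0.56), ([0.6094, 0.0276, 0.0566], 0.55)]
boss_top scene [([0.6061, 0.0277, 0.0573], 0.96)]
```

View pics/top0.png

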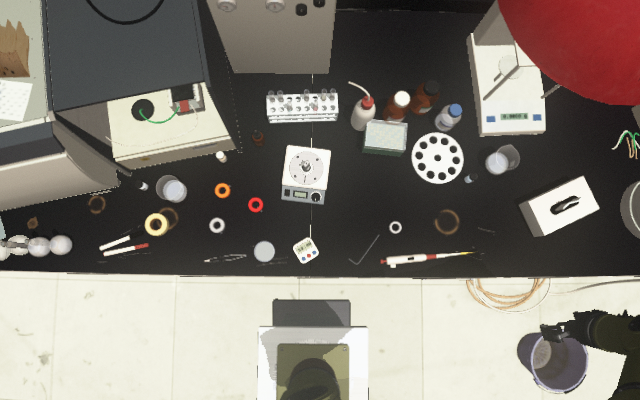

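View pics/scene0.png

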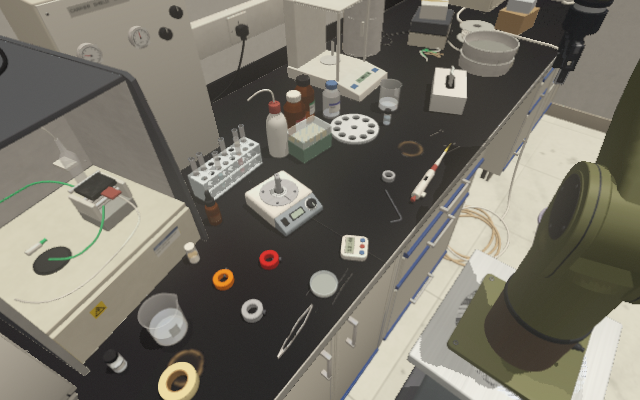

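Ring candidates in the top view: the grey ring with a screw at (217,225), the orange one at (222,190) and the red one at (255,204). By the description the grey one is the collar. The grey ring on the right at (395,227) is the spacer. I'll check both in a close crop.

```bash
cat > h.py <<'E'
from cell import *
import cv2, numpy as np
from scipy.spatial.transform import Rotation as R
def calib(cam,st=None):
    c=get_calibration(cam)
    if cam=="wrist":
        T=np.eye(4); T[:3,:3]=rot(st).as_matrix(); T[:3,3]=st["position"]
        P=T@c["mount"]
    else: P=c["pose"]
    return c["mtx"],c["k1"],P
def rot(st):
    w,x,y,z=st["tool_rot"]; return R.from_quat([x,y,z,w])
def pix2z(u,v,z,cam,st=None):
    K,k1,P=calib(cam,st)
    d=np.array([(u-K[0,2])/K[0,0],(v-K[1,2])/K[1,1]])
    s=d.copy()
    for _ in range(20): s=d/(1+k1*(s@s))
    ray=P[:3,:3]@np.array([s[0],s[1],1]); o=P[:3,3]
    return o+ray*(z-o[2])/ray[2]
def proj(p,cam,st=None):
    K,k1,P=calib(cam,st)
    q=P[:3,:3].T@(np.asarray(p)-P[:3,3]); s=q[:2]/q[2]; s=s*(1+k1*(s@s))
    return K[0,0]*s[0]+K[0,2],K[1,1]*s[1]+K[1,2]
def show():
    s=read_state(); M=rot(s).as_matrix()
    print("t",round(s["time_s"],2),"p",np.round(s["position"],4),"open",round(s["opening"]*1000,2),"F",np.round(s["ft_force"],1),"M",np.round(s["ft_torque"],2))
    print("tool axes x",np.round(M[:,0],3),"y",np.round(M[:,1],3),"z",np.round(M[:,2],3),"yaw z deg",round(np.degrees(np.arctan2(M[1,2],M[0,2])),2))
    return s
def want(p,yaw,s=None,jx=None):
    """shift in tool axes (units of .02 m) and rotvec (units of .12) to reach p with tool down, jaw axis z at yaw(rad) mod pi"""
    s=s or read_state(); M=rot(s).as_matrix()
    best=None
    for yy in (yaw,yaw+np.pi):
        z=np.array([np.cos(yy),np.sin(yy),0]); y=np.array([0,0,-1.]); x=np.cross(y,z)
        T=np.stack([x,y,z],1); rv=R.from_matrix(M.T@T).as_rotvec()
        if best is None or np.linalg.norm(rv)<np.linalg.norm(best): best=rv
    d=M.T@(np.asarray(p)-s["position"])
    print("shift/0.02",np.round(d/.02,2),"rot/.12",np.round(best/.12,2), "q7",round(s["q"][6],2))
E
python3 - <<'E'
from h import *
t=cv2.imread("pics/top0.png")
a=cv2.resize(t[170:270,190:320],None,fx=4,fy=4,interpolation=2)
cv2.imwrite("pics/c1.png",a)
b=cv2.resize(t[140:270,270:420],None,fx=4,fy=4,interpolation=2); cv2.imwrite("pics/c2.png",b)
c=cv2.imread("pics/scene0.png"); cv2.imwrite("pics/c3.png",cv2.resize(c[160:330,190:420],None,fx=3,fy=3,interpolation=2))
show()
E
```

```text
t 1.15 p [ 0.1906 -0.5953  0.2313] open 85.35 F [-0.6  0.1 -0.4] M [0.06 0.01 0.02]
tool axes x [-0.952 -0.305 -0.   ] y [ 0. -0. -1.] z [ 0.305 -0.952  0.   ] yaw z deg -72.25
```

View pics/c1.png

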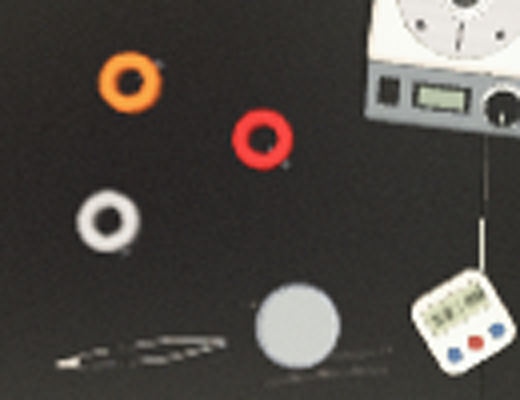

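View pics/c2.png

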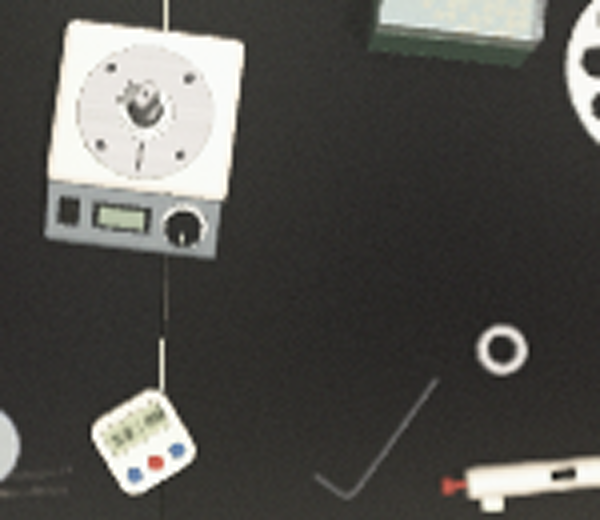

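View pics/c3.png

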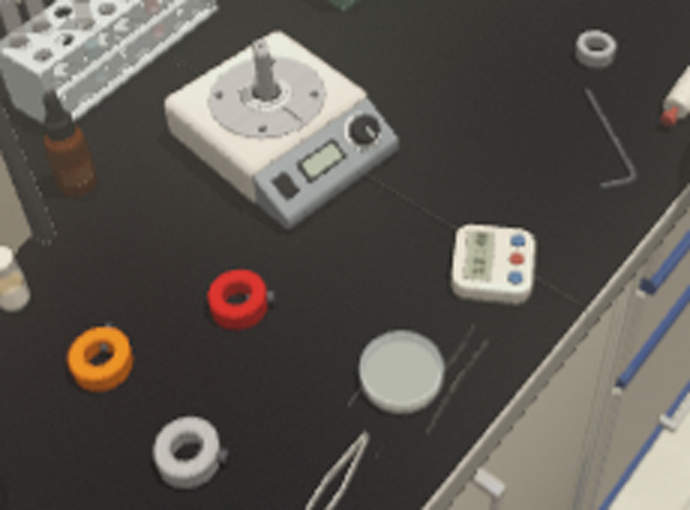

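The crops show the grey collar with its dark screw pointing towards the robot, the orange and red decoys, and the spacer without a screw on the right. Next I'll measure the drive's yaw and work out the first move.

```bash
python3 - <<'E'
from h import *
# crop2 /4 + (270,140)
P=lambda u,v,z: pix2z(270+u/4,140+v/4,z,"top")[:2]
bl=P(67,20,.048);br=P(243,40,.048);fr=P(227,200,.045);fl=P(48,182,.045)
for n,a,b in [("back",br,bl),("front",fr,fl)]: 
    d=b-a; print(n,a,b,np.linalg.norm(d),"yaw",np.arctan2(d[1],d[0])-np.pi/2)
for n,a,b in [("R",fr,br),("L",fl,bl)]:
    d=b-a; print(n,np.linalg.norm(d),"yaw",np.arctan2(d[1],d[0]))
a=P(141,145,.048);b=P(138,168,.048); print("line",a,b,np.arctan2(*(a-b)[::-1]))
print("center",(bl+br)/2)
want([.443,-.239,.13],np.radians(-97))
E
```

```text
back [ 0.66049745 -0.0471014 ] [0.67369574 0.08221873] 0.1299918859942687 yaw -0.1017069566455373
front [ 0.54169004 -0.03618241] [0.55321177 0.0935955 ] 0.13028836189974694 yaw -0.0885481741866756
R 0.1193081058097877 yaw -0.09164750710372434
L 0.12101991481753659 yaw -0.09414649665566188
line [0.58082978 0.02661393] [0.56381938 0.02855022] -0.11334195032563114
center [0.6670966  0.01755866]
shift/0.02 [-17.45   5.07 -13.12] rot/.12 [-0.   3.6 -0. ] q7 -0.22
```

Emit:
send_rows:
  targets:
    - [-1,0.2,-0.75,0,0,0,85]
    - [-1,0.2,-0.75,0,0,0,85]
    - [-1,0.2,-0.75,0,0,0,85]
    - [-1,0.2,-0.75,0,0,0,85]
    - [-1,0.2,-0.75,0,0,0,85]
    - [-1,0.2,-0.75,0,0,0,85]
    - [-1,0.2,-0.75,0,0,0,85]
    - [-1,0.2,-0.75,0,0,0,85]
  grip_force: 40

```text
time_s: 2.15
position: [0.3088, -0.4307, 0.1988]
tool_rot: [-0.107, 0.107, -0.697, 0.701]
ft_force: [-0.2, 0.5, -0.3]
opening: 0.0852
```

```bash
python3 - <<'E'
from h import *
show(); want([.443,-.239,.13],np.radians(-95.4))
E
```

```text
t 2.15 p [ 0.3088 -0.4307  0.1988] open 85.17 F [-0.2  0.5 -0.3] M [ 0.01 -0.04  0.04]
tool axes x [-0.954 -0.3    0.   ] y [ 0.001 -0.004 -1.   ] z [ 0.3   -0.954  0.005] yaw z deg -72.55
shift/0.02 [-9.28  3.41 -7.15] rot/.12 [-0.04  3.32 -0.01] q7 -0.56
```

Emit:
send_rows:
  targets:
    - [-1,0.4,-0.77,0,0,0,85]
    - [-1,0.4,-0.77,0,0,0,85]
    - [-1,0.4,-0.77,0,0,0,85]
    - [-1,0.4,-0.77,0,0,0,85]
    - [-1,0.4,-0.77,0,0,0,85]
    - [-1,0.4,-0.77,0,0,0,85]
    - [-1,0.4,-0.77,0,0,0,85]
    - [-1,0.4,-0.77,0,0,0,85]

```text
time_s: 3.15
position: [0.4309, -0.2616, 0.1338]
tool_rot: [-0.109, 0.105, -0.696, 0.702]
ft_force: [-0.6, 0.2, 0.1]
opening: 0.0849
```

Emit:
send_rows:
  targets:
    - [-0.9,0.2,-0.6,0,0,0,85]
    - [0,0,0,0,0.85,0,85]
    - [0,0,0,0,0.85,0,85]
    - [0,0,0,0,0.85,0,85]
    - [0,0,0,0,0.85,0,85]
    - [0,0,0,0,0,0,85]
    - [0,0,0,0,0,0,85]
    - [0,0,0,0,0,0,85]

```text
time_s: 4.15
position: [0.4491, -0.2412, 0.1297]
tool_rot: [0.034, -0.041, -0.704, 0.708]
ft_force: [-0.4, 0.7, -0.6]
opening: 0.0852
```

```bash
python3 - <<'E'
from h import *
s=show(); im=read_camera("wrist"); cv2.imwrite("pics/w1.png",im)
print(pinpoint("spacer_mid","wrist"))
want([.443,-.239,.13],np.radians(-95.4))
E
```

```text
t 4.15 p [ 0.4491 -0.2412  0.1297] open 85.15 F [-0.4  0.7 -0.6] M [-0.    0.05 -0.04]
tool axes x [-0.994  0.106 -0.012] y [ 0.011 -0.007 -1.   ] z [-0.106 -0.994  0.006] yaw z deg -96.08
[{'centre': [0.4415, -0.2414, 0.0056], 'conf': 0.89}]
shift/0.02 [ 0.31 -0.02 -0.08] rot/.12 [-0.05 -0.1  -0.1 ] q7 -1.23
```

View pics/w1.png

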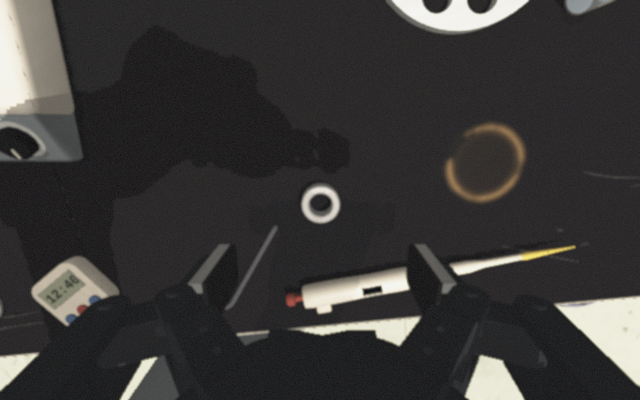

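```bash
python3 - <<'E'
from h import *
s=read_state(); im=cv2.imread("pics/w1.png"); g=im.min(2)
m=(g>150).astype(np.uint8)[175:235,290:352]
cs,_=cv2.findContours(m,cv2.RETR_EXTERNAL,cv2.CHAIN_APPROX_NONE); c=max(cs,key=cv2.contourArea)
e=cv2.fitEllipse(c); print(e); u,v=e[0][0]+290,e[0][1]+175
p=pix2z(u,v,.014,"wrist",s); print("spacer",p, "key tip",pix2z(276,227,.003,"wrist",s))
r=pix2z(u+e[1][0]/2,v,.014,"wrist",s);print("radius",np.linalg.norm(r-p))
im0=cv2.imread("pics/top0.png");m=(im0.min(2)>140).astype(np.uint8)[215:240,383:408]
cs,_=cv2.findContours(m,cv2.RETR_EXTERNAL,cv2.CHAIN_APPROX_NONE); c=max(cs,key=cv2.contourArea); e=cv2.fitEllipse(c);print("top",pix2z(e[0][0]+383,e[0][1]+215,.014,"top"),e)
E
```

```text
((30.33784294128418, 29.05940818786621), (34.86132049560547, 36.111663818359375), 83.75361633300781)
spacer [ 0.44059787 -0.23843929  0.014     ] key tip [ 0.4183386  -0.19125315  0.003     ]
radius 0.01643551982743075
top [ 0.43905446 -0.24059252  0.014     ] ((12.255777359008789, 11.999093055725098), (10.778849601745605, 11.326101303100586), 112.29952239990234)
```

```bash
python3 - <<'E'
from h import *
want([.4403,-.239,.003],np.radians(-95.4))
E
```

```text
shift/0.02 [ 0.52  6.33 -0.1 ] rot/.12 [-0.05 -0.1  -0.1 ] q7 -1.23
```

Emit:
send_rows:
  targets:
    - [0.4,0,-0.1,-0.05,-0.1,-0.1,55]
    - [0,0.9,0,0,0,0,55]
    - [0,1,0,0,0,0,55]
    - [0,1,0,0,0,0,55]
    - [0,1,0,0,0,0,55]
    - [0,1,0,0,0,0,55]
    - [0,0.5,0,0,0,0,55]
    - [0,0,0,0,0,0,55]

```text
time_s: 5.25
position: [0.4384, -0.238, 0.0192]
tool_rot: [-0.033, 0.031, 0.707, -0.706]
ft_force: [0.0, 0.5, 0.3]
opening: 0.0551
```

```bash
python3 - <<'E'
from h import *
show()
want([.4403,-.239,.003],np.radians(-95.4))
E
```

```text
t 5.25 p [ 0.4384 -0.238   0.0192] open 55.13 F [0.  0.5 0.3] M [0.03 0.04 0.  ]
tool axes x [-0.996  0.091  0.004] y [-0.003  0.003 -1.   ] z [-0.091 -0.996 -0.002] yaw z deg -95.2
shift/0.02 [-0.1   0.81  0.04] rot/.12 [0.02 0.03 0.03] q7 -1.22
```

Emit:
send_rows:
  targets:
    - [-0.1,0.5,0,0,0,0,55]
    - [0,0.25,0,0,0,0,55]
    - [0,0,0,0,0,0,25]
    - [0,0,0,0,0,0,25]
    - [0,0,0,0,0,0,25]
    - [0,0,0,0,0,0,25]
    - [0,0,0,0,0,0,25]
    - [0,0,0,0,0,0,25]

```text
time_s: 6.25
position: [0.4415, -0.2387, 0.005]
tool_rot: [-0.032, 0.032, 0.707, -0.706]
ft_force: [1.1, -0.5, -0.4]
opening: 0.0336
```

```bash
python3 - <<'E'
from h import *
s=show(); im=read_camera("wrist"); cv2.imwrite("pics/w2.png",im)
E
```

```text
t 6.25 p [ 0.4415 -0.2387  0.005 ] open 33.58 F [ 1.1 -0.5 -0.4] M [-0.02  0.05 -0.  ]
tool axes x [-0.996  0.09   0.001] y [-0.001  0.001 -1.   ] z [-0.09  -0.996 -0.001] yaw z deg -95.19
```

View pics/w2.png

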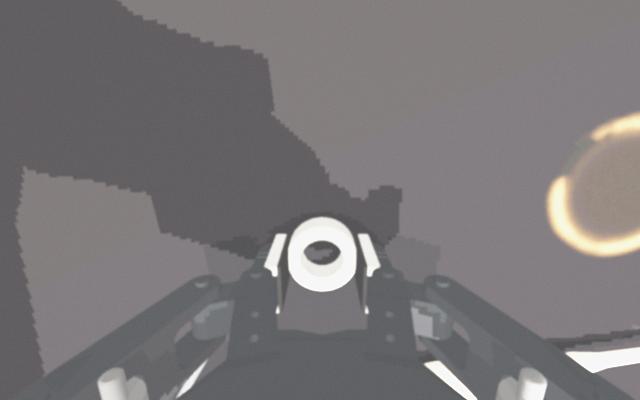

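```bash
python3 - <<'E'
from h import *
s=show()
print(proj(s["position"],"wrist",s)); 
c=s["position"].copy()
for z in (.002,.008,.016): c[2]=z; print(z,proj(c,"wrist",s), proj(c+[.018,0,0],"wrist",s),proj(c-[.018,0,0],"wrist",s))
im=cv2.imread("pics/w2.png"); cv2.imwrite("pics/w2c.png",cv2.resize(im[190:340,220:420],None,fx=4,fy=4,interpolation=2))
print(pix2z(322,254,.016,"wrist",s))
E
```

```text
t 6.3 p [ 0.4415 -0.2386  0.005 ] open 34.12 F [-0.1  0.2 -1.7] M [-0.03  0.04 -0.02]
tool axes x [-0.996  0.09   0.001] y [-0.001  0.001 -1.   ] z [-0.09  -0.996 -0.001] yaw z deg -95.19
(np.float64(323.9004948788347), np.float64(249.06760248827408))
0.002 (np.float64(323.86816737073366), np.float64(246.66115235972367)) (np.float64(320.8848577267947), np.float64(216.18292242299304)) (np.float64(326.6725113430574), np.float64(275.312698938457))
0.008 (np.float64(323.9343028826063), np.float64(251.5842121934216)) (np.float64(320.83720251839253), np.float64(220.08419664093597)) (np.float64(326.83890231091283), np.float64(281.1284044798124))
0.016 (np.float64(324.03064266166695), np.float64(258.75531023709175)) (np.float64(320.76758218479364), np.float64(225.78353039568972)) (np.float64(327.08062644291243), np.float64(289.57675047630164))
[ 0.44423056 -0.23785359  0.016     ]
```

View pics/w2c.png

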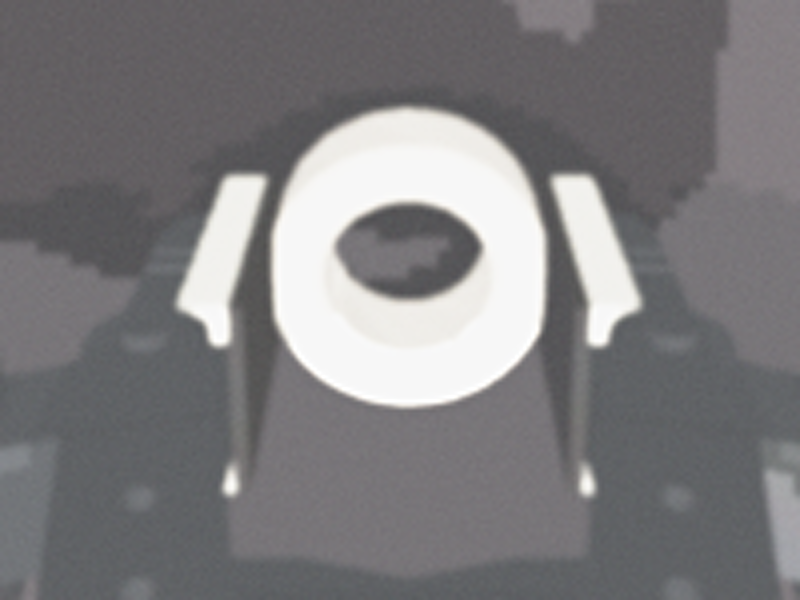

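```bash
python3 - <<'E'
from h import *
want([.575,.02,.165],np.radians(-95.4))
E
```

```text
shift/0.02 [ -5.47  -7.99 -13.49] rot/.12 [0.01 0.03 0.01] q7 -1.22
```

Emit:
send_rows:
  targets:
    - [0,-0.6,0,0,0,0,25]
    - [0,-1,0,0,0,0,25]
    - [0,-1,0,0,0,0,25]
    - [-0.2,-1,-0.5,0,0,0,25]
    - [-0.4,-0.8,-1,0,0,0,25]
    - [-0.4,-0.8,-1,0,0,0,25]
    - [-0.4,-0.8,-1,0,0,0,25]
    - [-0.4,-0.8,-1,0,0,0,25]

```text
time_s: 7.3
position: [0.4846, -0.1521, 0.1496]
tool_rot: [-0.034, 0.034, 0.706, -0.706]
ft_force: [0.4, 0.4, -0.5]
opening: 0.034
```

Emit:
send_rows:
  targets:
    - [-0.4,-0.5,-1,0,0,0,25]
    - [-0.4,-0.3,-1,0,0,0,25]
    - [-0.4,-0.3,-1,0,0,0,25]
    - [-0.4,-0.2,-1,0,0,0,25]
    - [-0.4,0,-1,0,0,0,25]
    - [-0.4,0,-1,0,0,0,25]
    - [-0.4,0,-1,0,0,0,25]
    - [-0.4,0,-1,0,0,0,25]

```text
time_s: 8.3
position: [0.564, 0.0066, 0.1845]
tool_rot: [-0.033, 0.035, 0.707, -0.706]
ft_force: [0.7, -0.6, -0.6]
opening: 0.0341
```

```bash
python3 - <<'E'
from h import *
show();want([.575,.02,.165],np.radians(-95.4))
E
```

```text
t 8.3 p [0.564  0.0066 0.1845] open 34.14 F [ 0.7 -0.6 -0.6] M [ 0.02 -0.    0.01]
tool axes x [-0.995  0.096 -0.004] y [ 0.004  0.001 -1.   ] z [-0.096 -0.995 -0.002] yaw z deg -95.54
shift/0.02 [-0.48  0.98 -0.72] rot/.12 [ 0.01 -0.02 -0.03] q7 -1.63
```

Emit:
send_rows:
  targets:
    - [-0.2,0.4,-0.6,0,0,0,25]
    - [-0.2,0.4,-0.3,0,0,0,25]
    - [0,0,0,0,0,0,25]
    - [0,0,0,0,0,0,25]
    - [0,0,0,0,0,0,25]
    - [0,0,0,0,0,0,25]
    - [0,0,0,0,0,0,25]
    - [0,0,0,0,0,0,25]

```text
time_s: 9.3
position: [0.5734, 0.0231, 0.1678]
tool_rot: [0.034, -0.036, -0.706, 0.706]
ft_force: [-0.1, -0.6, -1.0]
opening: 0.034
```

```bash
python3 - <<'E'
from h import *
s=show(); im=read_camera("wrist"); cv2.imwrite("pics/w3.png",im)
for t in ("shaft_tip","boss_top","flat_mid","drive"): print(t,pinpoint(t,"wrist"))
E
```

```text
t 9.3 p [0.5734 0.0231 0.1678] open 33.96 F [-0.1 -0.6 -1. ] M [ 0.   -0.01  0.  ]
tool axes x [-0.995  0.098 -0.002] y [ 0.002 -0.    -1.   ] z [-0.098 -0.995 -0.   ] yaw z deg -95.63
shaft_tip [{'centre': [0.6048, 0.0197, 0.1049], 'conf': 0.94}, {'centre': [0.647, 0.2798, 0.0096], 'conf': 0.18}]
boss_top [{'centre': [0.6047, 0.0288, 0.0545], 'conf': 0.91}]
flat_mid [{'centre': [0.6111, 0.0256, 0.0873], 'conf': 0.74}]
drive [{'centre': [0.6088, 0.0234, -0.0017], 'conf': 0.85}]
```

View pics/w3.png

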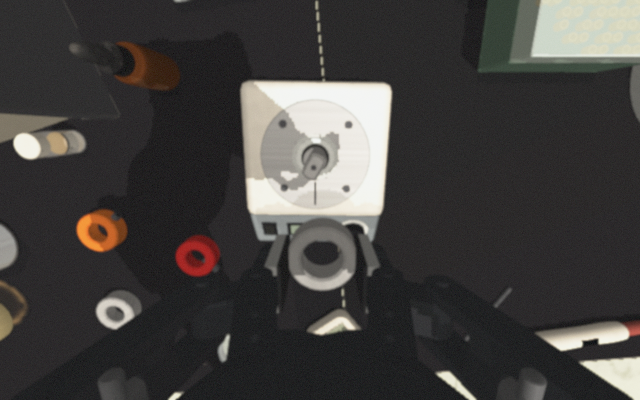

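```bash
python3 - <<'E'
from h import *
im=cv2.imread("pics/w3.png"); cv2.imwrite("pics/w3c.png",cv2.resize(im[75:225,235:400],None,fx=4.8,fy=4,interpolation=2) if 0 else cv2.resize(im[120:220,250:390],None,fx=5.7,fy=5.7,interpolation=2))
E
```

```text
(no output)
```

View pics/w3c.png

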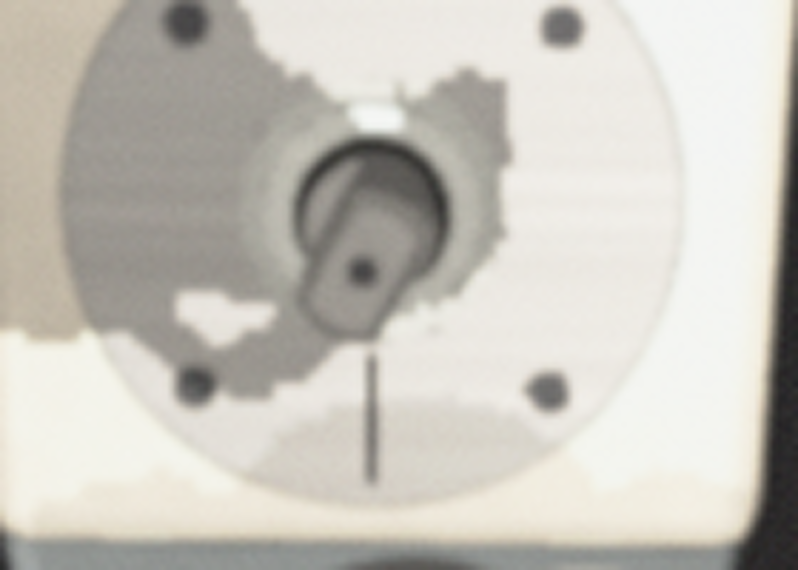

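```bash
python3 - <<'E'
from h import *
s=read_state()
f=lambda u,v,z: pix2z(250+u/5.7,120+v/5.7,z,"wrist",s)
print("tip",f(362,271,.106))
h=[f(*a,.048)[:2] for a in [(185,22),(563,27),(550,390),(195,385)]]
print("axis deck",np.mean(h,0),h)
d=h[0]-h[3]+h[1]-h[2]; print(np.arctan2(d[1],d[0]))
d=h[3]-h[2]+h[0]-h[1]; print(np.arctan2(d[1],d[0])-np.pi/2)
a=f(371,355,.048);b=f(370,482,.048); print(np.arctan2(*(a-b)[:2][::-1]))
t=cv2.imread("pics/top0.png"); cv2.imwrite("pics/tc.png",cv2.resize(t[150:185,285:325],None,fx=14,fy=14,interpolation=2))
a=f(340,338,.106);b=f(300,300,.106);print(a,b)
# ring center check in hand
im=cv2.imread("pics/w3.png"); cv2.imwrite("pics/w3r.png",cv2.resize(im[205:305,260:390],None,fx=6,fy=6,interpolation=2))
c=s["position"].copy(); c[2]+=.011; print("TCP proj at ring top",proj(c,"wrist",s))
E
```

```text
tip [0.60811754 0.02708903 0.106     ]
axis deck [0.60775323 0.02692692] [array([0.6399132 , 0.05299028]), array([ 0.63337052, -0.00544996]), array([0.57555089, 0.00093016]), array([0.5821783 , 0.05923719])]
-0.10884149110047232
-0.11233359698330636
-0.1127643475340405
[0.59981201 0.03080252 0.106     ] [0.60520156 0.03531066 0.106     ]
TCP proj at ring top (np.float64(324.0523596660573), np.float64(258.6668930360829))
```

View pics/tc.png

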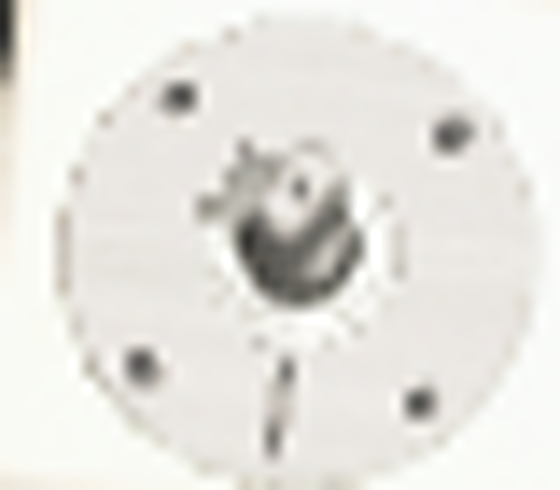

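View pics/w3r.png

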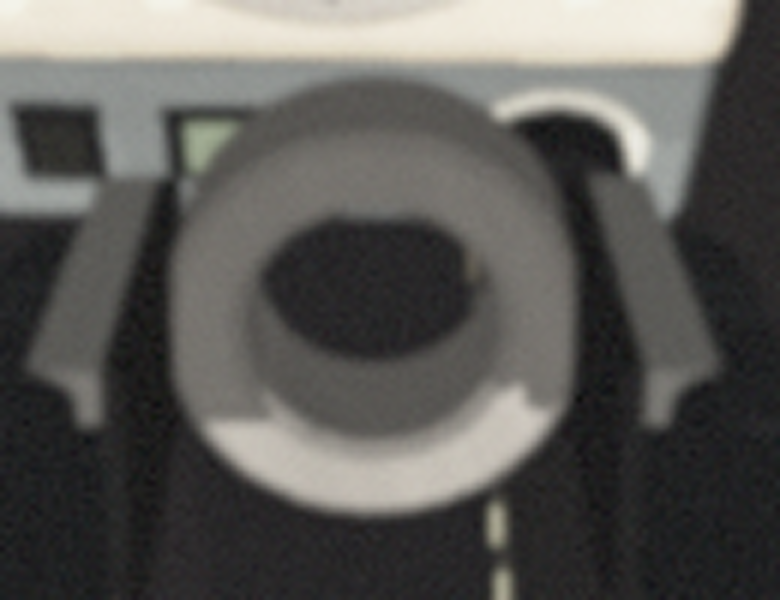

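```bash
python3 - <<'E'
from h import *
want([.608,.0262,.125],np.radians(-96.4))
E
```

```text
shift/0.02 [-1.71  2.14 -0.31] rot/.12 [ 0.    0.11 -0.02] q7 -1.66
```

Emit:
send_rows:
  targets:
    - [-0.85,0,-0.15,0,0.1,0,25]
    - [-0.85,0,-0.15,0,0,0,25]
    - [0,0.7,0,0,0,0,25]
    - [0,0.7,0,0,0,0,25]
    - [0,0.3,0,0,0,0,25]
    - [0,0,0,0,0,0,25]
    - [0,0,0,0,0,0,25]
    - [0,0,0,0,0,0,25]

```text
time_s: 10.55
position: [0.6049, 0.0258, 0.1303]
tool_rot: [0.04, -0.038, -0.706, 0.706]
ft_force: [-0.7, -0.4, -1.1]
opening: 0.0342
```

```bash
python3 - <<'E'
from h import *
s=show()
want([.608,.0262,.115],np.radians(-96.4))
im=read_camera("wrist"); cv2.imwrite("pics/w4.png",im);cv2.imwrite("pics/w4c.png",cv2.resize(im[180:310,240:410],None,fx=4.5,fy=4.5,interpolation=2))
E
```

```text
t 10.55 p [0.6049 0.0258 0.1303] open 34.24 F [-0.7 -0.4 -1.1] M [-0.01  0.01  0.03]
tool axes x [-0.994  0.11   0.003] y [-0.003 -0.    -1.   ] z [-0.11  -0.994  0.001] yaw z deg -96.32
shift/0.02 [-0.15  0.77 -0.04] rot/.12 [-0.    0.01  0.03] q7 -1.66
```

View pics/w4c.png

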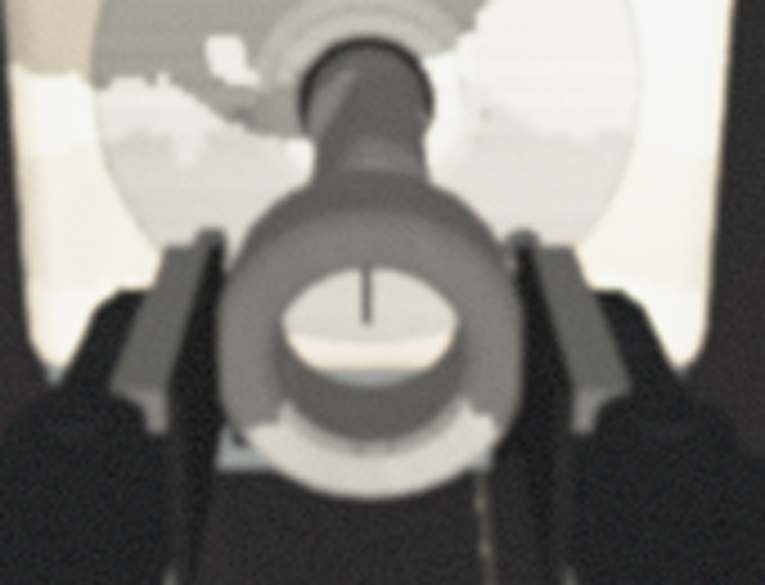

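Emit:
send_rows:
  targets:
    - [-0.15,0,-0.03,0,0,0,25]
    - [0,0.4,0,0,0,0,25]
    - [0,0.3,0,0,0,0,25]
    - [0,0,0,0,0,0,25]
    - [0,0.15,0,0,0,0,25]
    - [0,0.15,0,0,0,0,25]
    - [0,0,0,0,0,0,25]
    - [0,0,0,0,0,0,25]

```text
time_s: 11.6
position: [0.6086, 0.0261, 0.1093]
tool_rot: [0.04, -0.038, -0.706, 0.706]
ft_force: [-0.9, 0.3, -1.1]
opening: 0.0338
```

```bash
python3 - <<'E'
from h import *
s=show()
want([.608,.0262,.105],np.radians(-96.4))
E
```

```text
t 11.6 p [0.6086 0.0261 0.1093] open 33.79 F [-0.9  0.3 -1.1] M [0.   0.01 0.01]
tool axes x [-0.994  0.11   0.002] y [-0.002 -0.    -1.   ] z [-0.11  -0.994  0.   ] yaw z deg -96.31
shift/0.02 [ 0.03  0.21 -0.  ] rot/.12 [-0.    0.01  0.02] q7 -1.66
```

Emit:
send_rows:
  targets:
    - [0,0.15,0,0,0,0,25]
    - [0,0.15,0,0,0,0,25]
    - [0,0.15,0,0,0,0,25]
    - [0,0.15,0,0,0,0,25]
    - [0,0,0,0,0,0,25]
    - [0,0,0,0,0,0,25]
    - [0,0,0,0,0,0,25]
    - [0,0,0,0,0,0,25]

```text
time_s: 12.6
position: [0.6087, 0.0261, 0.0966]
tool_rot: [0.04, -0.038, -0.706, 0.706]
ft_force: [-0.4, 0.0, -1.0]
opening: 0.0339
```

```bash
python3 - <<'E'
from h import *
s=show()
want([.608,.0262,.060],np.radians(-96.4))
E
```

```text
t 12.6 p [0.6087 0.0261 0.0966] open 33.93 F [-0.4  0.  -1. ] M [ 0.07 -0.08  0.06]
tool axes x [-0.994  0.11   0.002] y [-0.002 -0.    -1.   ] z [-0.11  -0.994  0.   ] yaw z deg -96.32
shift/0.02 [ 0.03  1.83 -0.  ] rot/.12 [-0.    0.01  0.01] q7 -1.66
```

Threaded with no contact force so far. Next I'll lower it to just above the boss.

Emit:
send_rows:
  targets:
    - [0,0.4,0,0,0,0,25]
    - [0,0.4,0,0,0,0,25]
    - [0,0.4,0,0,0,0,25]
    - [0,0.3,0,0,0,0,25]
    - [0,0.15,0,0,0,0,25]
    - [0,0.05,0,0,0,0,25]
    - [0,0.05,0,0,0,0,25]
    - [0,0,0,0,0,0,25]

```text
time_s: 13.6
position: [0.6086, 0.0261, 0.0591]
tool_rot: [0.04, -0.038, -0.706, 0.706]
ft_force: [0.5, -0.2, -0.1]
opening: 0.0339
```

```bash
python3 - <<'E'
from h import *
s=show()
want([.608,.0262,.060],np.radians(-96.4))
E
```

```text
t 13.6 p [0.6086 0.0261 0.0591] open 33.89 F [ 0.5 -0.2 -0.1] M [-0.01  0.03 -0.02]
tool axes x [-0.994  0.11   0.002] y [-0.002 -0.    -1.   ] z [-0.11  -0.994  0.   ] yaw z deg -96.32
shift/0.02 [ 0.03 -0.05 -0.  ] rot/.12 [-0.    0.01  0.02] q7 -1.65
```

Emit:
send_rows:
  targets:
    - [0,0.05,0,0,0,0,25]
    - [0,0,0,0,0,0,25]
    - [0,0.05,0,0,0,0,25]
    - [0,0,0,0,0,0,25]
    - [0,0,0,0,0,0,44]
    - [0,0,0,0,0,0,44]
    - [0,0,0,0,0,0,44]
    - [0,0,0,0,0,0,44]

```text
time_s: 14.6
position: [0.6093, 0.0261, 0.0585]
tool_rot: [-0.039, 0.039, 0.706, -0.706]
ft_force: [0.3, -1.0, 0.5]
opening: 0.0444
```

```bash
python3 - <<'E'
from h import *
s=show()
im=read_camera("wrist"); cv2.imwrite("pics/w5.png",im);cv2.imwrite("pics/w5c.png",cv2.resize(im[180:310,240:410],None,fx=4.5,fy=4.5,interpolation=2))
E
```

```text
t 14.6 p [0.6093 0.0261 0.0585] open 44.43 F [ 0.3 -1.   0.5] M [-0.01  0.01 -0.06]
tool axes x [-0.994  0.11   0.   ] y [-0.  0. -1.] z [-0.11  -0.994 -0.   ] yaw z deg -96.33
```

View pics/w5c.png

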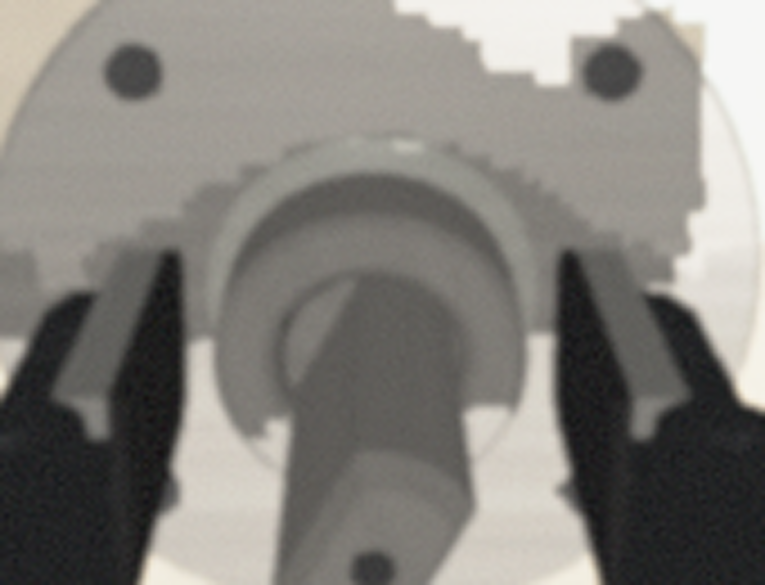

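Emit:
send_rows:
  targets:
    - [0,-0.5,0,0,0,0,44]
    - [0,-0.4,0,0,0,0,44]
    - [0,0,0,0,0.9,0,44]
    - [0,0,0,0,0.9,0,44]
    - [0,0,0,0,0.9,0,44]
    - [0,0,0,0,0.9,0,44]
    - [0,0,0,0,0.5,0,44]
    - [0,0,0,0,0,0,44]

```text
time_s: 15.65
position: [0.6113, 0.0266, 0.0825]
tool_rot: [-0.213, 0.217, 0.675, -0.672]
ft_force: [0.1, 0.2, -0.4]
opening: 0.0441
```

```bash
python3 - <<'E'
from h import *
s=show()
im=read_camera("wrist"); cv2.imwrite("pics/w6.png",im);cv2.imwrite("pics/w6c.png",cv2.resize(im[180:340,220:420],None,fx=4,fy=4,interpolation=2))
want([.6087,.0262,.077],np.radians(-124))
E
```

```text
t 15.65 p [0.6113 0.0266 0.0825] open 44.06 F [ 0.1  0.2 -0.4] M [ 0.02 -0.05 -0.01]
tool axes x [-0.815  0.579 -0.003] y [ 0.005  0.002 -1.   ] z [-0.579 -0.815 -0.005] yaw z deg -125.39
shift/0.02 [0.1  0.27 0.1 ] rot/.12 [ 0.04 -0.2  -0.03] q7 -1.98
```

View pics/w6c.png

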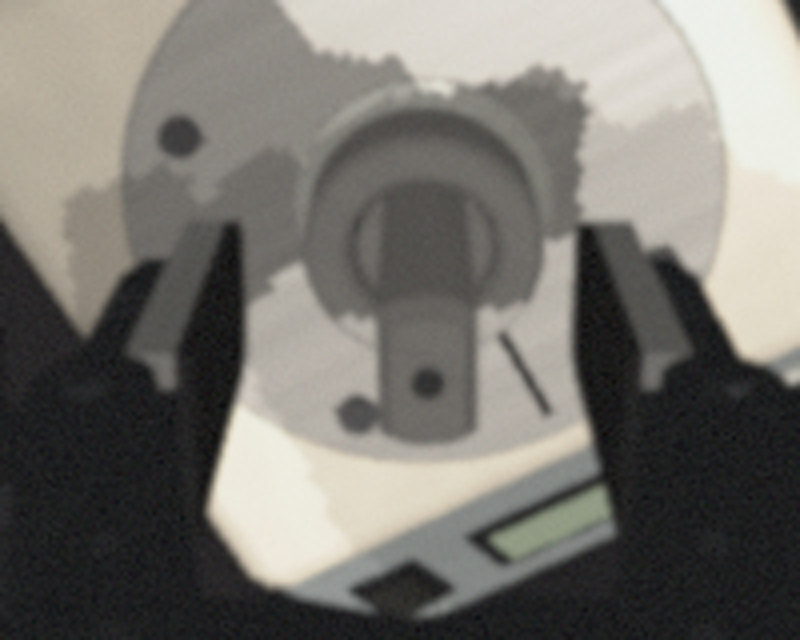

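Emit:
send_rows:
  targets:
    - [0.1,0.2,0.1,0,0,0,44]
    - [0,0.05,0,0,0,0,40]
    - [0,0,0,0,0,0,5]
    - [0,0,0,0,0,0,5]
    - [0,0,0,0,0,0,5]
    - [0,0,0,0,0,0,5]
    - [0,0,0,0,0,0,5]
    - [0,0,0,0,0,0,5]
  grip_force: 25

```text
time_s: 16.7
position: [0.6083, 0.0261, 0.0774]
tool_rot: [-0.213, 0.216, 0.675, -0.673]
ft_force: [0.3, -0.4, -0.4]
opening: 0.0115
```

```bash
python3 - <<'E'
from h import *
s=show()
want([.6087,.0262,.077],np.radians(-6.4))
E
```

```text
t 16.7 p [0.6083 0.0261 0.0774] open 11.53 F [ 0.3 -0.4 -0.4] M [-0.08  0.08 -0.03]
tool axes x [-0.816  0.577 -0.003] y [ 0.005  0.002 -1.   ] z [-0.577 -0.816 -0.005] yaw z deg -125.27
shift/0.02 [-0.01  0.02 -0.02] rot/.12 [ 0.05  8.89 -0.  ] q7 -1.98
```

Emit:
send_rows:
  targets:
    - [0,0,0,0,-0.5,0,5]
    - [0,0,0,0,-0.9,0,5]
    - [0,0,0,0,-0.9,0,5]
    - [0,0,0,0,-0.9,0,5]
    - [0,0,0,0,-0.9,0,5]
    - [0,0,0,0,-0.9,0,5]
    - [0,0,0,0,-0.9,0,5]
    - [0,0,0,0,-0.9,0,5]

```text
time_s: 17.7
position: [0.6083, 0.0259, 0.0775]
tool_rot: [0.081, -0.078, 0.703, -0.702]
ft_force: [-0.8, -0.2, -0.1]
opening: 0.0117
```

```bash
python3 - <<'E'
from h import *
s=show(); print(np.round(s["q"],2))
want([.6085,.0262,.077],np.radians(-6.4))
E
```

```text
t 17.7 p [0.6083 0.0259 0.0775] open 11.66 F [-0.8 -0.2 -0.1] M [ 0.09  0.16 -0.05]
tool axes x [-0.975 -0.223 -0.006] y [ 0.005  0.002 -1.   ] z [ 0.223 -0.975 -0.001] yaw z deg -77.09
[-0.13  0.87  0.02  1.74 -0.03  0.52 -1.43]
shift/0.02 [-0.01  0.02 -0.01] rot/.12 [ -0.02 -10.28  -0.04] q7 -1.43
```

Emit:
send_rows:
  targets:
    - [0,0,0,0,-0.9,0,5]
    - [0,0,0,0,-0.9,0,5]
    - [0,0,0,0,-0.9,0,5]
    - [0,0,0,0,-0.9,0,5]
    - [0,0,0,0,-0.9,0,5]
    - [0,0,0,0,-0.9,0,5]
    - [0,0,0,0,-0.9,0,5]
    - [0,0,0,0,-0.9,0,5]

```text
time_s: 18.7
position: [0.6084, 0.0258, 0.0775]
tool_rot: [-0.376, 0.372, -0.6, 0.6]
ft_force: [-0.4, 0.2, -0.6]
opening: 0.0115
```

```bash
python3 - <<'E'
from h import *
s=show()
want([.6085,.0262,.077],np.radians(-6.4))
E
```

```text
t 18.7 p [0.6084 0.0258 0.0775] open 11.54 F [-0.4  0.2 -0.6] M [ 0.19  0.24 -0.05]
tool axes x [-0.44  -0.898 -0.005] y [ 0.005  0.002 -1.   ] z [ 0.898 -0.44   0.004] yaw z deg -26.11
shift/0.02 [-0.02  0.02 -0.  ] rot/.12 [-0.04 -2.87 -0.03] q7 -0.84
```

Emit:
send_rows:
  targets:
    - [0,0,0,0,-0.9,0,5]
    - [0,0,0,0,-0.9,0,5]
    - [0,0,0,0,-0.7,0,5]
    - [0,0,0,0,-0.2,0,5]
    - [0,0,0,0,0,0,5]
    - [0,0,0,0,0,0,5]
    - [0,0,0,0,0,0,5]
    - [0,0,0,0,0,0,5]

```text
time_s: 19.7
position: [0.6084, 0.0258, 0.0775]
tool_rot: [-0.47, 0.466, -0.53, 0.531]
ft_force: [0.5, 0.8, 0.6]
opening: 0.0116
```

```bash
python3 - <<'E'
from h import *
s=show()
want([.6085,.0262,.077],np.radians(-6.4))
E
```

```text
t 19.7 p [0.6084 0.0258 0.0775] open 11.6 F [0.5 0.8 0.6] M [0.13 0.23 0.03]
tool axes x [-0.124 -0.992 -0.003] y [ 0.005  0.003 -1.   ] z [ 0.992 -0.124  0.005] yaw z deg -7.15
shift/0.02 [-0.02  0.02  0.  ] rot/.12 [-0.04 -0.11 -0.03] q7 -0.62
```

Emit:
send_rows:
  targets:
    - [0,0,0,0,0,0,50]
    - [0,0,0,0,0,0,50]
    - [0,0,0,0,0,0,50]
    - [0,-0.8,0,0,0,0,60]
    - [0,-1,0,0,0,0,80]
    - [0,-1,0,0,0,0,80]
    - [-0.2,-1,-0.2,0,0,0,80]
    - [-0.8,-0.4,-0.7,0,0,0,80]

```text
time_s: 20.7
position: [0.5931, 0.0464, 0.1672]
tool_rot: [-0.469, 0.464, -0.53, 0.533]
ft_force: [-0.8, 1.4, -0.2]
opening: 0.0797
```

```bash
python3 - <<'E'
from h import *
s=show()
im=read_camera("wrist"); cv2.imwrite("pics/w7.png",im);cv2.imwrite("pics/w7c.png",cv2.resize(im[100:300,220:470],None,fx=3.2,fy=3,interpolation=2))
want([.45,.275,.16],np.radians(-57))
E
```

```text
t 20.7 p [0.5931 0.0464 0.1672] open 79.72 F [-0.8  1.4 -0.2] M [ 0.    0.03 -0.03]
tool axes x [-0.129 -0.992 -0.002] y [ 0.008  0.001 -1.   ] z [ 0.992 -0.129  0.007] yaw z deg -7.39
shift/0.02 [-10.22   0.41  -8.35] rot/.12 [-0.02  7.27 -0.06] q7 -0.61
```

View pics/w7.png

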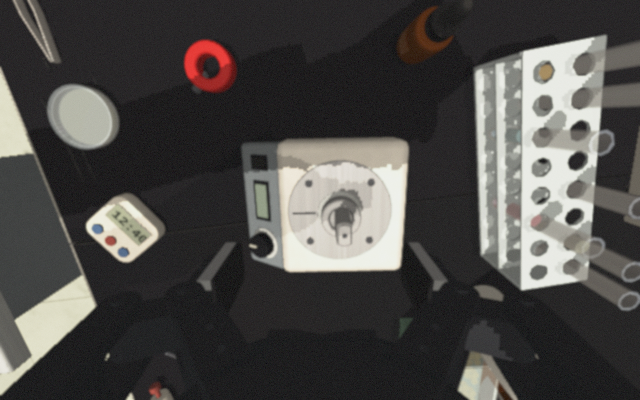

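Emit:
send_rows:
  targets:
    - [-1,0,-0.82,0,0,0,80]
    - [-1,0,-0.82,0,0,0,80]
    - [-1,0,-0.82,0,0,0,80]
    - [-1,0,-0.82,0,0,0,80]
    - [-1,0,-0.82,0,0,0,80]
    - [-1,0,-0.82,0,0,0,80]
    - [-1,0.1,-0.82,0,0,0,80]
    - [-1,0.1,-0.82,0,0,0,80]

```text
time_s: 21.75
position: [0.4665, 0.2376, 0.163]
tool_rot: [0.472, -0.471, 0.529, -0.525]
ft_force: [0.0, 0.1, 1.0]
opening: 0.0798
```

Emit:
send_rows:
  targets:
    - [-1,0,-0.7,0,0,0,80]
    - [0,0,0,0,1,0,80]
    - [0,0,0,0,1,0,80]
    - [0,0,0,0,1,0,80]
    - [0,0,0,0,1,0,80]
    - [0,0,0,0,1,0,80]
    - [0,0,0,0,1,0,80]
    - [0,0,0,0,0.9,0,80]

```text
time_s: 22.75
position: [0.4396, 0.2682, 0.1607]
tool_rot: [0.212, -0.222, 0.676, -0.669]
ft_force: [0.3, -0.1, 0.5]
opening: 0.0799
```

```bash
python3 - <<'E'
from h import *
s=show()
im=read_camera("wrist"); cv2.imwrite("pics/w8.png",im)
want([.441,.286,.12],np.radians(-57))
print(pinpoint("collar_mid","wrist"),pinpoint("collar_screw","wrist"))
E
```

```text
t 22.75 p [0.4396 0.2682 0.1607] open 79.92 F [ 0.3 -0.1  0.5] M [-0.   -0.02 -0.  ]
tool axes x [-0.811 -0.585  0.011] y [-0.017  0.005 -1.   ] z [ 0.585 -0.811 -0.014] yaw z deg -54.2
shift/0.02 [-0.6   2.04 -0.64] rot/.12 [0.12 0.39 0.09] q7 -1.63
[{'centre': [0.5435, 0.2718, 0.0083], 'conf': 0.93}, {'centre': [0.4407, 0.2873, 0.0119], 'conf': 0.6}, {'centre': [0.5039, 0.174, 0.0086], 'conf': 0.56}] [{'centre': [0.4183, 0.2752, 0.0085], 'conf': 0.97}, {'centre': [0.5583, 0.2491, 0.0093], 'conf': 0.9}, {'centre': [0.4821, 0.1581, 0.0118], 'conf': 0.61}]
```

View pics/w8.png

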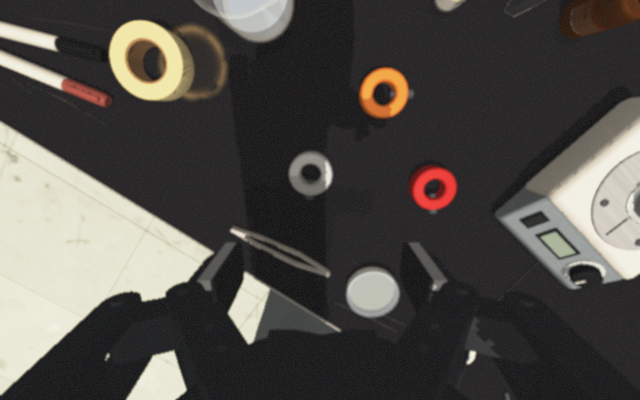

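```bash
python3 - <<'E'
from h import *
s=read_state(); im=cv2.imread("pics/w8.png")
cv2.imwrite("pics/w8c.png",cv2.resize(im[140:210,270:350],None,fx=8,fy=8,interpolation=2))
E
```

```text
(no output)
```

View pics/w8c.png

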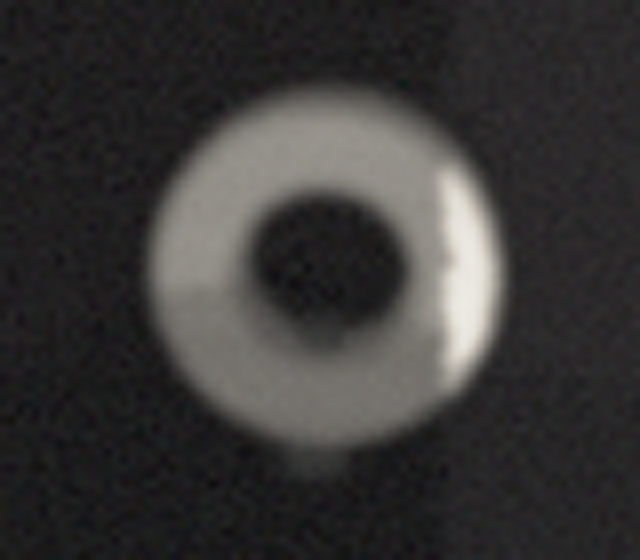

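```bash
python3 - <<'E'
from h import *
s=read_state()
f=lambda u,v,z: pix2z(270+u/8,140+v/8,z,"wrist",s)
c=f(327,274,.018); e=f(318,478,.012); print(c,e,np.linalg.norm((e-c)[:2]),f(505,274,.018)-c)
d=e-c; ys=np.degrees(np.arctan2(d[1],d[0])); print("screw yaw",ys)
want([c[0],c[1],.10],np.radians(ys+90))
E
```

```text
[0.44184919 0.28661731 0.018     ] [0.41751449 0.27112219 0.012     ] 0.028849194989752303 [ 0.01330311 -0.01815088  0.        ]
screw yaw -147.5130511583909
shift/0.02 [-0.65  3.04 -0.65] rot/.12 [0.11 0.53 0.09] q7 -1.62
```

Emit:
send_rows:
  targets:
    - [-0.65,0,-0.65,0.1,0,0.1,80]
    - [0,0,0,0,0.5,0,70]
    - [0,0.8,0,0,0,0,64]
    - [0,1,0,0,0,0,64]
    - [0,1,0,0,0,0,64]
    - [0,1,0,0,0,0,64]
    - [0,0.7,0,0,0,0,64]
    - [0,0,0,0,0,0,64]

```text
time_s: 23.9
position: [0.4393, 0.2896, 0.068]
tool_rot: [0.205, -0.206, 0.678, -0.675]
ft_force: [-0.4, 0.2, -0.2]
opening: 0.0639
```

```bash
python3 - <<'E'
from h import *
s=show()
im=read_camera("wrist"); cv2.imwrite("pics/w9.png",im);cv2.imwrite("pics/w9c.png",cv2.resize(im[170:330,220:420],None,fx=4,fy=4,interpolation=2))
want([.4418,.2866,.006],np.radians(-57.5))
E
```

```text
t 23.9 p [0.4393 0.2896 0.068 ] open 63.87 F [-0.4  0.2 -0.2] M [-0.04 -0.02  0.01]
tool axes x [-0.831 -0.556 -0.001] y [-0.002  0.004 -1.   ] z [ 0.556 -0.831 -0.005] yaw z deg -56.24
shift/0.02 [0.01 3.12 0.21] rot/.12 [ 0.04  0.18 -0.02] q7 -1.7
```

View pics/w9c.png

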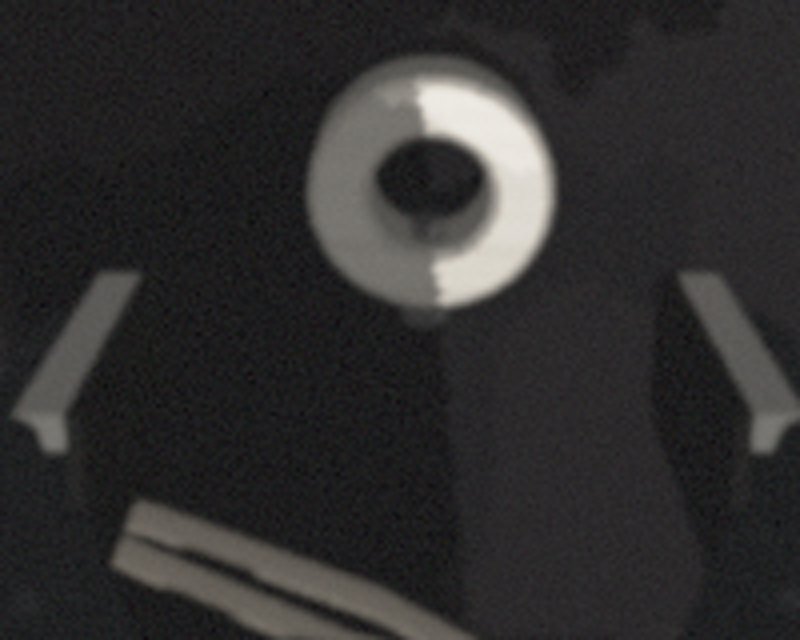

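Emit:
send_rows:
  targets:
    - [0,0,0.21,0,0.3,0,64]
    - [0,0.9,0,0,0,0,64]
    - [0,1,0,0,0,0,64]
    - [0,0.8,0,0,0,0,64]
    - [0,0.15,0,0,0,0,64]
    - [0,0,0,0,0,0,64]
    - [0,0,0,0,0,0,64]
    - [0,0,0,0,0,0,64]

```text
time_s: 24.95
position: [0.4466, 0.2876, 0.0148]
tool_rot: [0.194, -0.187, 0.684, -0.678]
ft_force: [-0.2, 0.7, 0.4]
opening: 0.0642
```

```bash
python3 - <<'E'
from h import *
s=show()
want([.4418,.2866,.006],np.radians(-58.5))
E
```

```text
t 24.95 p [0.4466 0.2876 0.0148] open 64.2 F [-0.2  0.7  0.4] M [-0.01 -0.03  0.  ]
tool axes x [-0.855 -0.519 -0.012] y [ 0.008  0.01  -1.   ] z [ 0.519 -0.855 -0.005] yaw z deg -58.72
shift/0.02 [ 0.23  0.44 -0.08] rot/.12 [ 0.04 -0.03 -0.1 ] q7 -1.72
```

Emit:
send_rows:
  targets:
    - [0.25,0,-0.05,0,0,-0.1,64]
    - [0,0.4,0,0,0,0,64]
    - [0,0.05,0,0,0,0,64]
    - [0,0,0,0,0,0,64]
    - [0,0,0,0,0,0,64]
    - [0,0,0,0,0,0,64]
    - [0,0,0,0,0,0,64]
    - [0,0,0,0,0,0,64]
  grip_force: 40

```text
time_s: 25.95
position: [0.4416, 0.286, 0.0055]
tool_rot: [0.19, -0.191, 0.683, -0.679]
ft_force: [0.2, -0.1, 0.6]
opening: 0.0636
```

```bash
python3 - <<'E'
from h import *
s=show()
im=read_camera("wrist"); cv2.imwrite("pics/w10c.png",cv2.resize(im[190:350,220:420],None,fx=4,fy=4,interpolation=2))
want([.4418,.2866,.006],np.radians(-58.5))
c=s["position"].copy(); c[2]=.018; print((np.array(proj(c,"wrist",s))-[220,190])*4)
E
```

```text
t 25.95 p [0.4416 0.286  0.0055] open 63.59 F [ 0.2 -0.1  0.6] M [0.01 0.   0.01]
tool axes x [-0.855 -0.519  0.   ] y [-0.003  0.004 -1.   ] z [ 0.519 -0.855 -0.005] yaw z deg -58.72
shift/0.02 [-0.02 -0.02 -0.02] rot/.12 [ 0.04 -0.03  0.  ] q7 -1.72
[414.17690698 285.41646158]
```

View pics/w10c.png

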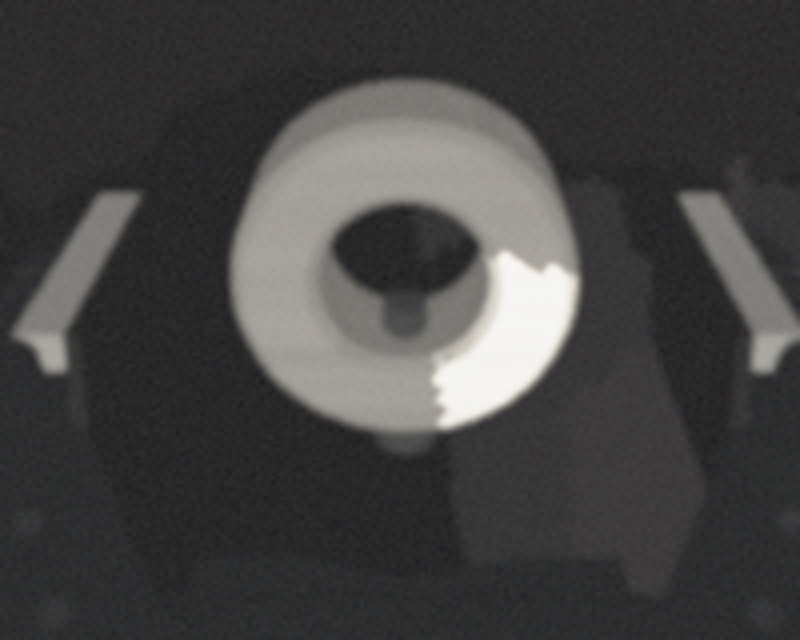

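Emit:
send_rows:
  targets:
    - [-0.05,0,0,0,0,0,60]
    - [0,0,0,0,0,0,35]
    - [0,0,0,0,0,0,35]
    - [0,0,0,0,0,0,35]
    - [0,0,0,0,0,0,35]
    - [0,0,0,0,0,0,35]
    - [0,0,0,0,0,0,35]
    - [0,0,0,0,0,0,35]
  grip_force: 45

```text
time_s: 27.0
position: [0.4426, 0.2866, 0.0059]
tool_rot: [0.19, -0.191, 0.683, -0.679]
ft_force: [-0.0, -0.2, 2.4]
opening: 0.042
```

```bash
python3 - <<'E'
from h import *
s=show()
want([.6084,.0262,.16],np.radians(-96.4))
E
```

```text
t 27.0 p [0.4426 0.2866 0.0059] open 41.99 F [-0.  -0.2  2.4] M [-0.05  0.05 -0.01]
tool axes x [-0.855 -0.519 -0.   ] y [-0.002  0.004 -1.   ] z [ 0.519 -0.855 -0.005] yaw z deg -58.72
shift/0.02 [-0.33 -7.78 15.4 ] rot/.12 [0.04 5.48 0.01] q7 -1.72
```

Emit:
send_rows:
  targets:
    - [0,-0.6,0,0,0,0,35]
    - [0,-1,0,0,0,0,35]
    - [0,-1,0,0,0,0,35]
    - [0,-1,0,0,0,0,35]
    - [0,-1,0,0,0,0,35]
    - [0,-1,0.3,0,0,0,35]
    - [0,-1,0.9,0,0,0,35]
    - [0,-1,1,0,0,0,35]

```text
time_s: 28.0
position: [0.4631, 0.2481, 0.1639]
tool_rot: [0.19, -0.194, 0.682, -0.679]
ft_force: [0.8, -0.5, -1.9]
opening: 0.0418
```

Emit:
send_rows:
  targets:
    - [0,-0.3,1,0,0,0,35]
    - [0,0,1,0,0,0,35]
    - [0,0,1,0,0,0,35]
    - [0,0,1,0,0,0,35]
    - [0,0,1,0,0,0,35]
    - [0,0,1,0,0,0,35]
    - [0,0,1,0,0,0,35]
    - [0,0,1,0,0,0,35]

```text
time_s: 29.0
position: [0.547, 0.1058, 0.1747]
tool_rot: [0.19, -0.194, 0.682, -0.679]
ft_force: [0.1, 0.4, -1.8]
opening: 0.0417
```

```bash
python3 - <<'E'
from h import *
s=show()
want([.575,.03,.17],np.radians(-96.4))
E
```

```text
t 29.0 p [0.547  0.1058 0.1747] open 41.74 F [ 0.1  0.4 -1.8] M [-0.01 -0.02  0.01]
tool axes x [-0.852 -0.523  0.004] y [-0.006  0.003 -1.   ] z [ 0.523 -0.852 -0.005] yaw z deg -58.46
shift/0.02 [0.79 0.21 3.96] rot/.12 [0.03 5.52 0.04] q7 -1.37
```

Emit:
send_rows:
  targets:
    - [0.2,0,1,0,0,0,35]
    - [0.2,0,1,0,0,0,35]
    - [0.2,0.1,1,0,0.5,0,35]
    - [0,0,0,0,1,0,35]
    - [0,0,0,0,1,0,35]
    - [0,0,0,0,1,0,35]
    - [0,0,0,0,1,0,35]
    - [0,0,0,0,1,0,35]

```text
time_s: 30.0
position: [0.567, 0.0409, 0.1736]
tool_rot: [-0.056, 0.049, 0.705, -0.705]
ft_force: [0.8, -1.0, -2.8]
opening: 0.0417
```

Emit:
send_rows:
  targets:
    - [0,0,0,0,0,0,35]
    - [0,0,0,0,0,0,35]
    - [0,0,0,0,0,0,35]
    - [0,0,0,0,0,0,35]
    - [0,0,0,0,0,0,35]
    - [0,0,0,0,0,0,35]
    - [0,0,0,0,0,0,35]
    - [0,0,0,0,0,0,35]

```text
time_s: 31.0
position: [0.5666, 0.0404, 0.1737]
tool_rot: [-0.055, 0.048, 0.705, -0.705]
ft_force: [-0.3, 0.4, -2.3]
opening: 0.0416
```

```bash
python3 - <<'E'
from h import *
s=show()
im=read_camera("wrist"); cv2.imwrite("pics/w11.png",im)
cv2.imwrite("pics/w11c.png",cv2.resize(im[100:300,220:420],None,fx=3.9,fy=3,interpolation=2) if 0 else cv2.resize(im[120:310,230:410],None,fx=3.15,fy=3.15,interpolation=2))
want([.608,.0262,.13],np.radians(-96.4))
c=s["position"].copy(); c[2]+=.012; print("tcp at collar top",(np.array(proj(c,"wrist",s))-[230,120])*3.15)
E
```

```text
t 31.0 p [0.5666 0.0404 0.1737] open 41.57 F [-0.3  0.4 -2.3] M [ 0.02 -0.   -0.04]
tool axes x [-0.989  0.146  0.01 ] y [-0.009  0.001 -1.   ] z [-0.146 -0.989  0.   ] yaw z deg -98.39
shift/0.02 [-2.18  2.16  0.4 ] rot/.12 [-0.   -0.29  0.08] q7 -1.75
tcp at collar top [296.3345119  440.26702027]
```

View pics/w11c.png

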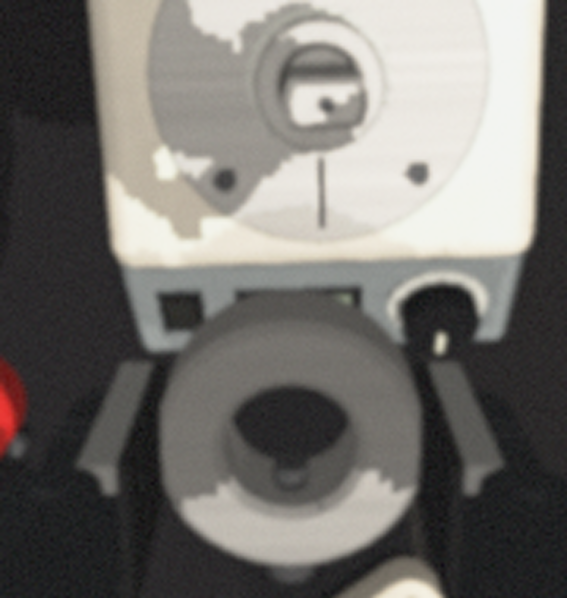

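Emit:
send_rows:
  targets:
    - [-0.9,0,0.2,0,-0.25,0.08,35]
    - [-0.9,0,0.2,0,0,0,35]
    - [-0.3,0.5,0,0,0,0,35]
    - [0,0.8,0,0,0,0,35]
    - [0,0.6,0,0,0,0,35]
    - [0,0,0,0,0,0,35]
    - [0,0,0,0,0,0,35]
    - [0,0,0,0,0,0,35]

```text
time_s: 32.05
position: [0.6046, 0.0283, 0.1316]
tool_rot: [-0.042, 0.038, 0.706, -0.706]
ft_force: [0.1, -0.4, -2.0]
opening: 0.0415
```

```bash
python3 - <<'E'
from h import *
s=show()
im=read_camera("wrist"); cv2.imwrite("pics/w12.png",im)
cv2.imwrite("pics/w12c.png",cv2.resize(im[170:320,230:410],None,fx=4,fy=4,interpolation=2))
want([.6092,.0262,.12],np.radians(-96.4))
E
```

```text
t 32.05 p [0.6046 0.0283 0.1316] open 41.54 F [ 0.1 -0.4 -2. ] M [ 0.05 -0.01  0.  ]
tool axes x [-0.994  0.113  0.006] y [-0.006  0.    -1.   ] z [-0.113 -0.994  0.   ] yaw z deg -96.5
shift/0.02 [-0.24  0.58  0.08] rot/.12 [-0.   -0.01  0.04] q7 -1.7
```

View pics/w12c.png

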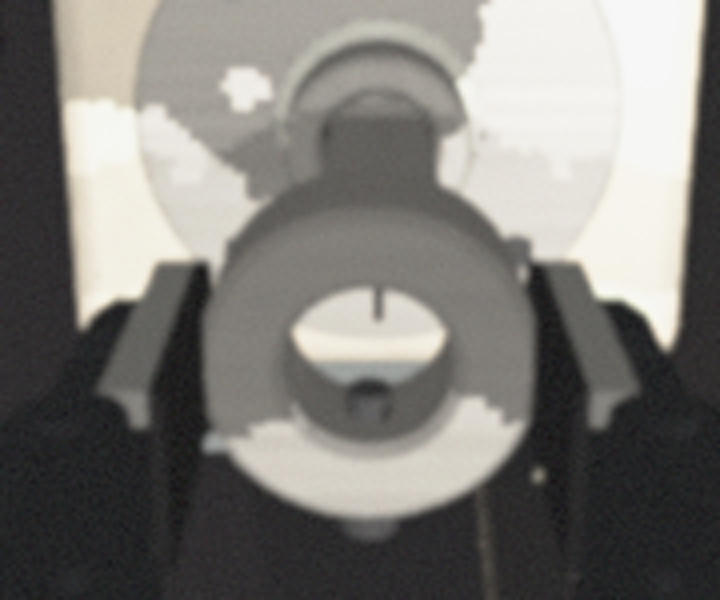

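Emit:
send_rows:
  targets:
    - [-0.23,0,0.09,0,0,0,35]
    - [0,0.3,0,0,0,0,35]
    - [0,0.3,0,0,0,0,35]
    - [0,0,0,0,0,0,35]
    - [0,0,0,0,0,0,35]
    - [0,0,0,0,0,0,35]
    - [0,0,0,0,0,0,35]
    - [0,0,0,0,0,0,35]

```text
time_s: 33.1
position: [0.6099, 0.0259, 0.1195]
tool_rot: [-0.041, 0.039, 0.706, -0.706]
ft_force: [0.1, 0.4, -1.9]
opening: 0.0418
```

```bash
python3 - <<'E'
from h import *
s=show()
want([.6092,.0262,.11],np.radians(-96.4))
E
```

```text
t 33.1 p [0.6099 0.0259 0.1195] open 41.79 F [ 0.1  0.4 -1.9] M [ 0.   -0.04 -0.03]
tool axes x [-0.994  0.113  0.004] y [-0.004  0.001 -1.   ] z [-0.113 -0.994 -0.   ] yaw z deg -96.5
shift/0.02 [ 0.03  0.48 -0.01] rot/.12 [ 0.   -0.01  0.03] q7 -1.7
```

Emit:
send_rows:
  targets:
    - [0.03,0.1,0,0,0,0,35]
    - [0,0.12,0,0,0,0,35]
    - [0,0.12,0,0,0,0,35]
    - [0,0.12,0,0,0,0,35]
    - [0,0.1,0,0,0,0,35]
    - [0,0,0,0,0,0,35]
    - [0,0,0,0,0,0,35]
    - [0,0,0,0,0,0,35]

```text
time_s: 34.1
position: [0.6092, 0.026, 0.1075]
tool_rot: [-0.041, 0.039, 0.706, -0.706]
ft_force: [-1.2, -0.2, -2.2]
opening: 0.0418
```

```bash
python3 - <<'E'
from h import *
s=show()
want([.6092,.0262,.10],np.radians(-96.4))
E
```

```text
t 34.1 p [0.6092 0.026  0.1075] open 41.84 F [-1.2 -0.2 -2.2] M [ 0.01 -0.03  0.03]
tool axes x [-0.994  0.113  0.004] y [-0.004  0.001 -1.   ] z [-0.113 -0.994 -0.   ] yaw z deg -96.5
shift/0.02 [-0.    0.37 -0.01] rot/.12 [ 0.   -0.01  0.03] q7 -1.7
```

Emit:
send_rows:
  targets:
    - [0,0.1,0,0,0,0,35]
    - [0,0.1,0,0,0,0,35]
    - [0,0,0,0,0,0,35]
    - [0,0.1,0,0,0,0,35]
    - [0,0.1,0,0,0,0,35]
    - [0,0,0,0,0,0,35]
    - [0,0,0,0,0,0,35]
    - [0,0,0,0,0,0,35]

```text
time_s: 35.1
position: [0.6092, 0.026, 0.099]
tool_rot: [-0.041, 0.039, 0.706, -0.706]
ft_force: [0.1, -1.0, -2.6]
opening: 0.042
```

```bash
python3 - <<'E'
from h import *
s=show()
want([.6092,.0262,.0765],np.radians(-96.4))
E
```

```text
t 35.1 p [0.6092 0.026  0.099 ] open 41.98 F [ 0.1 -1.  -2.6] M [ 0.05 -0.03 -0.03]
tool axes x [-0.994  0.113  0.004] y [-0.004  0.001 -1.   ] z [-0.113 -0.994 -0.   ] yaw z deg -96.5
shift/0.02 [-0.    1.12 -0.01] rot/.12 [ 0.   -0.02  0.03] q7 -1.7
```

The screw is past the tip with no force. Continuing down.

Emit:
send_rows:
  targets:
    - [0,0.15,0,0,0,0,35]
    - [0,0.2,0,0,0,0,35]
    - [0,0.2,0,0,0,0,35]
    - [0,0.2,0,0,0,0,35]
    - [0,0.15,0,0,0,0,35]
    - [0,0.1,0,0,0,0,35]
    - [0,0,0,0,0,0,35]
    - [0,0,0,0,0,0,35]

```text
time_s: 36.1
position: [0.6091, 0.026, 0.0773]
tool_rot: [-0.042, 0.039, 0.706, -0.706]
ft_force: [0.1, -0.0, -0.9]
opening: 0.0416
```

```bash
python3 - <<'E'
from h import *
s=show()
want([.6092,.0262,.0759],np.radians(-96.4))
E
```

```text
t 36.1 p [0.6091 0.026  0.0773] open 41.59 F [ 0.1 -0.  -0.9] M [ 0.   -0.05 -0.04]
tool axes x [-0.994  0.113  0.004] y [-0.004  0.001 -1.   ] z [-0.113 -0.994 -0.   ] yaw z deg -96.5
shift/0.02 [-0.01  0.07 -0.01] rot/.12 [ 0.   -0.01  0.03] q7 -1.7
```

Emit:
send_rows:
  targets:
    - [0,0.05,0,0,0,0,35]
    - [0,0,0,0,0,0,35]
    - [0,0.04,0,0,0,0,35]
    - [0,0.04,0,0,0,0,35]
    - [0,0.04,0,0,0,0,35]
    - [0,0.04,0,0,0,0,35]
    - [0,0.04,0,0,0,0,35]
    - [0,0.04,0,0,0,0,35]

```text
time_s: 37.1
position: [0.6094, 0.026, 0.076]
tool_rot: [-0.041, 0.039, 0.706, -0.706]
ft_force: [-2.1, 0.1, 4.9]
opening: 0.0419
```

```bash
python3 - <<'E'
from h import *
s=show()
E
```

```text
t 37.1 p [0.6094 0.026  0.076 ] open 41.95 F [-2.1  0.1  4.9] M [0.05 0.42 0.04]
tool axes x [-0.994  0.114  0.002] y [-0.002  0.001 -1.   ] z [-0.114 -0.994 -0.001] yaw z deg -96.52
```

Emit:
send_rows:
  targets:
    - [0,0.08,0,0,0,0,35]
    - [0,0.08,0,0,0,0,35]
    - [0,0.08,0,0,0,0,35]
    - [0,0.08,0,0,0,0,35]
    - [0,0.08,0,0,0,0,35]
    - [0,0.08,0,0,0,0,35]
    - [0,0.08,0,0,0,0,35]
    - [0,0.08,0,0,0,0,35]

```text
time_s: 38.1
position: [0.6094, 0.026, 0.0758]
tool_rot: [-0.04, 0.041, 0.707, -0.705]
ft_force: [-4.8, 0.5, 11.9]
opening: 0.0413
```

```bash
python3 - <<'E'
from h import *
s=show()
for c in ("wrist","scene"):
    im=read_camera(c); cv2.imwrite(f"pics/f_{c}.png",im)
im=cv2.imread("pics/f_wrist.png");cv2.imwrite("pics/f_wc.png",cv2.resize(im[150:330,220:420],None,fx=3.3,fy=3.3,interpolation=2))
im=cv2.imread("pics/f_scene.png");cv2.imwrite("pics/f_sc.png",cv2.resize(im[120:260,210:370],None,fx=4,fy=4,interpolation=2))
print(pinpoint("collar_mid","scene"),pinpoint("collar_screw","wrist"),pinpoint("collar_mid","wrist"),pinpoint("spacer_mid","scene"))
show()
E
```

```text
t 38.1 p [0.6094 0.026  0.0758] open 41.33 F [-4.8  0.5 11.9] M [0.03 0.76 0.06]
tool axes x [-0.993  0.114 -0.001] y [ 0.001  0.003 -1.   ] z [-0.114 -0.993 -0.003] yaw z deg -96.55
[{'centre': [0.5416, 0.2768, 0.0066], 'conf': 0.76}, {'centre': [0.5033, 0.1788, 0.0116], 'conf': 0.65}, {'centre': [0.6046, 0.0292, 0.056], 'conf': 0.58}, {'centre': [0.6081, 0.0237, 0.0811], 'conf': 0.55}] [{'centre': [0.5588, 0.2463, 0.0101], 'conf': 0.87}, {'centre': [0.5779, 0.0335, 0.0773], 'conf': 0.56}] [{'centre': [0.5408, 0.2742, 0.0094], 'conf': 0.78}, {'centre': [0.6088, 0.0254, 0.0789], 'conf': 0.63}, {'centre': [0.4995, 0.1746, 0.0095], 'conf': 0.61}] [{'centre': [0.6076, 0.0291, 0.0652], 'conf': 0.52}]
t 38.4 p [0.6094 0.026  0.0759] open 41.42 F [-4.7  0.5 11.6] M [0.04 0.79 0.01]
tool axes x [-0.993  0.114 -0.001] y [ 0.001  0.003 -1.   ] z [-0.114 -0.993 -0.003] yaw z deg -96.55
```

View pics/f_wc.png

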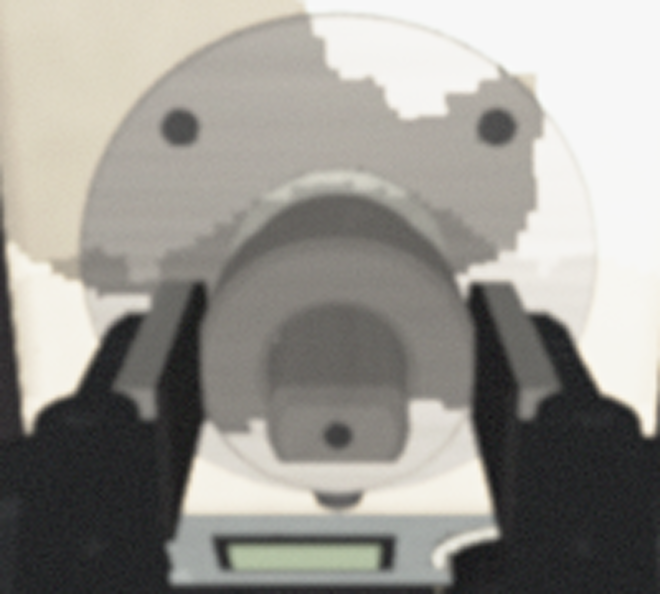

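View pics/f_sc.png

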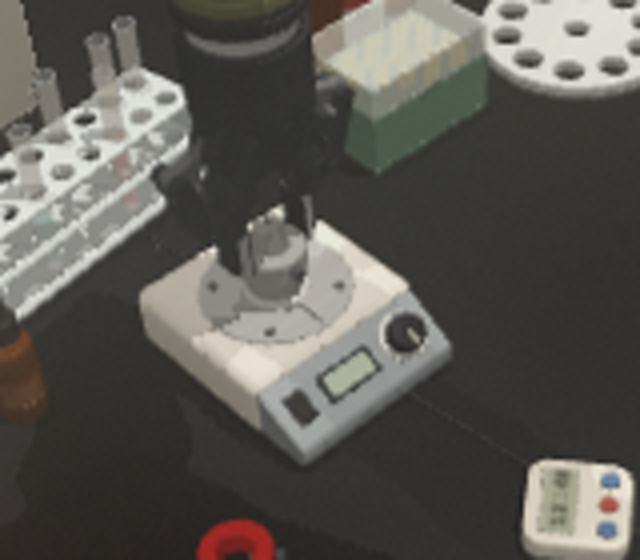

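```bash
python3 - <<'E'
from h import *
show(); print(hand_in())
E
```

```text
t 38.4 p [0.6094 0.026  0.0759] open 41.42 F [-4.7  0.5 11.6] M [0.04 0.79 0.01]
tool axes x [-0.993  0.114 -0.001] y [ 0.001  0.003 -1.   ] z [-0.114 -0.993 -0.003] yaw z deg -96.55
the job is handed in; nothing more can be done
None
```

The job is handed in at about 38 s, with the collar home on the spacer, still gripped and pressed lightly down. The hand-in reports no verdict.

**What I did**
- **Spacer:** I threaded it down the shaft onto the boss with no noticeable force and let it go.
- **Shaft:** I pinched it square on its flats; the fingers read 11.6 mm, and a square pinch should read 12. I then turned it about 118° until the flat faced the front, within about 1° of the drive direction I had measured. The reading stayed at 11.5–11.7 mm.
- **Collar:** I gripped it across its screw and turned the screw to the front. It went down over the flat without force.

**Last checks**
- **Collar height:** the tool stopped at 75.9 mm, which is exactly what the grip height predicts for home. The wrist camera put the collar's centre at 78.9 mm (home is 79 mm).
- **Press and grip:** the wrist force was steady at 11.6 N upward before hand-in, so I estimate 12–14 N pressing on the spacer. The grip is set to 45 N.
- **Screw direction:** the wrist picture shows the screw pointing to the front, in line with the flat.

**What disagreed or stayed uncertain**
- The fingers read about 2 mm under the nominal sizes: 34 mm on the 36 mm spacer and 41.5 mm on the 44 mm collar.
- A sideways force of about 5 N and a moment of 0.8 N m remain while pressing. I saw no tilt of the rings in the picture.
- The spacer's height was read only from the scene camera, at 65 mm against the nominal 62. That is within the camera's 4 mm error, and the collar's stopping height agrees with the spacer being home.

I did not touch the bystander items.

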